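# Pack and snap shut a slide transport case

### The arm

A 7-joint arm with a two-finger parallel gripper is mounted at the origin on a cart in front of the work surface, level with it; the furniture and walls round the work are solid. World frame = base frame: x ahead of the robot, y to its left, z up, the work surface at z = 0. Lengths are in m, angles in rad, forces in N, time in s.
With the tool pointing down it reaches from about 0.425 to 0.8 m from the base axis. Payload 8.3 kg.
Tool frame: the origin (TCP) lies between the finger pads; the fingertips stand bot.finger_overhang ahead of it and the grasp point (between the pads) is the TCP (bot.finger_overhang is the distance from the TCP to the fingertips, in m); z points along the fingers, y is the line along which they close (so a half turn about z gives the same grasp; the last joint's range is limited). The gripper opens to 85 mm and grips with 20 to 120 N. Pads are 22 mm wide; open, the fingers measure 114 mm over their backs; the gripper's body (76 mm by 85 mm) begins 54 mm behind the grasp point. The pads swing forward as they close: fully open they stand 13 mm farther back than shut.
Start: joints at [-1.28, 0.383, 0.016, 1.37, -0.006, 1.388, -0.046], TCP at [0.216, 0.586, 0.25] pointing down, gripper open.
Joint ranges: [-2.95, 2.95], [-0.25, 2.06], [-1.52, 1.56], [0.18, 2.33], [-1.44, 4.58], [0.02, 2.06], [-3.01, 3.01]. Speed limits (rad/s): [2.39, 2.39, 3.01, 3.01, 3.14, 3.14, 3.14].

### API

Orientations are given as a unit quaternion [x, y, z, w].
In Python, from bench import bot, telemetry, optics gives the robot as it stands. Calls block until the motion is done:
- bot.goto(position, orientation): joint-space move of the TCP to a pose.
- bot.movel(position, rotation=None, vel=0.15): straight line of the TCP; rotation=None keeps the orientation; vel is the mean speed in m/s.
- bot.move_joints(angles): joint-space move.
- bot.command_gripper(opening, squeeze=None): finger opening in m; squeeze is the grip in N (None keeps the last); returns when the fingers have stopped.
- bot.dwell(seconds).
- bot.inverse_kinematics(position, orientation): joint angles nearest the present ones, or None.
- telemetry.sense(): the state.
- optics.snapshot(name): name is "side" or "top" or "wrist"; returns a dict with "color" (420x560x3 uint8, red, green, blue), "fx", "fy", "cx", "cy" (pixels), "rvec" (rotation vector, rad) and "tvec" (3), from world to camera coordinates, as OpenCV has them; the wrist camera has in their place "tool_from_camera" (4x4, takes a point from camera to tool coordinates, whose origin is the TCP and whose axes are the flange's). Camera axes: x right, y down, z forward; pixel columns grow to the right and rows downward; lengths in m; the calibration is good to about 2 mm. A picture is of the moment at which its call begins: read the wrist's pose just before it. There is no depth.
A pose or a line that the arm cannot do raises bot.Unreachable and nothing moves.
- bot.close_job(): hands the job in; it is judged then, once.
The state is a dict: "t": time; "q": joint angles; "qd": joint speeds; "joint_efforts": joint torques, N m; "position": TCP position; "eef_rot": TCP orientation; "force": force on the tool from outside, world axes, zero at the start; "wrist_torque": the same for the moment, N m; "finger_gap": finger opening in m; "gripper_force": force on a finger pad.
Only numpy, scipy, OpenCV 4.12 (cv2) and the standard library are available. Lean on these libraries where they do the work, as an engineer would, in place of code of your own. Each camera call takes 0.05 s, during which the arm holds its last target. There are 200 camera calls.

### The job

Lay the orange hold-down plate flat in the open blue slide case: lower it by its grip until you feel it rest on the pile of trays, then let go; do not drop it or ram it down. Then swing the case's cover shut and press it down until the spring clip snaps over it and keeps it fully shut. Leave the stain bottle, the sample cup and the timer where they stand.

Things in the scene. Friction and masses are not known exactly. Their poses are not given: they have to be found in the camera images.
- case: Blue open-topped box, 128 x 148 mm (x, y) and 72 mm high to the rim, walls and floor 4 mm, fixed to the table. Origin: centre of its underside; z up; the spring clip is on its -x side, the cover's hinge along its +x wall. Inner space 120 x 140 mm, in which the plate (its x along the case's x, either way round) has about 9 mm (x) and 8 mm (y) to spare on each side.
- case_rim (a point): Middle of the case's mouth, level with the rim, 72 mm above the table. Below it, centred in the case, lies a pile of flat grey and silver slide trays (106 x 128 mm) of unknown height: its top is anywhere from 12 to 34 mm above the table. The pile is a little springy (about 4 N per mm, at most 6 mm). The plate's grip stays below the rim on any pile.
- clip_top (a point): Top of the black spring clip (30 mm wide along y, 84 mm above the table) that stands at the middle of the case's front, about 75 mm in front of the case's centre.
- plate_grip (a point): Centre of the black grip of the loose orange hold-down plate, which starts flat on the table. Plate 102 x 124 x 6 mm (x, y, z), about 0.18 kg; the grip is an upright block in its middle, 50 mm long (x), 18 mm wide (y), 26 mm high. This point is 19 mm above the plate's underside, 13 mm below the grip's top. x runs along the grip, y across it (pinch it along y), z up.
- cover_hinge (a point): Point on the hinge axis of the white cover, half-way along it: 69 mm to the case's +x from the case's origin, 72 mm above the table. The axis is the case's y. Its frame turns with the cover.
- cover_press (a point): Point on the cover's outer (when shut, upper) face, on its centre line, 105 mm from the hinge axis: a good place to push and press. The cover is 135 mm from hinge to free edge, 150 mm wide, 5 mm thick; shut, its outer face is 77 mm above the table. The frame turns with the cover: z out of the outer face, -x from the hinge to the free edge.
- cover (a joint): Cover angle, rad: 0 shut, 1.57 upright, 2.1 fully open (leaning back). It starts at 1.75 to 2.05, yields to a nudge and stays about there. A light spring (1 to 3 N at the free edge) lifts it again from any place short of the clip. About 0.1 rad before shut its nose meets the clip; about 10 to 12 N down at cover_press snap it past to a hard stop at 0, where the clip holds it within 0.02 rad.
- bottle: Bystander: brown stain bottle with a black cap, 36 mm across, 87 mm high; origin at its foot.
- cup: Bystander: white sample cup with a blue lid, 57 mm across, 68 mm high; origin at its foot.
- timer: Bystander: bench timer, 62 x 62 x 20 mm; origin at its foot.
Things that resemble listed ones, but are neither listed nor needed, are in the scene too. Of the things that look like the part that bears plate_grip, the largest one is meant.

How it is judged:
By the outcome, as a careful person would: the job done as asked, in the order asked, and still so for the second after the job is handed in, with the robot touching nothing.
It also fails if it takes over 69 s, if anything falls off the work surface, if the arm or the gripper's body presses on something with over 40 N, if the wrist force passes 120 N, or if a joint passes its speed limit or range.

## Working session

There is one attempt and no reset: what is moved stays moved. The work goes in short steps, each a Python script; the robot and the scene stay as the last script left them, time stands still between calls to the robot, and variables do not carry over. Pictures are saved under pics/ and viewed, at most 10 in all, crops included, and the job is handed in when it is done.

```bash
ls; mkdir -p pics
python3 - <<'E'
from bench import bot, telemetry, optics
import cv2, pickle
for n in ("top","side"):
    s=optics.snapshot(n); cv2.imwrite(f"pics/{n}0.png",s["color"][:,:,::-1]); pickle.dump(s,open(n+".pkl","wb"))
    print(n,s["fx"],s["cx"],s["cy"],s["rvec"],s["tvec"])
s=telemetry.sense(); print(s["t"],s["position"],s["eef_rot"],s["force"],bot.finger_overhang)
E
```

```text
pics
top 515.7700573441706 281.23965812692717 214.67892995217665 [ 2.14805036 -2.16550999  0.09522387] [-0.00338764  0.59736275  1.41747247]
side 429.47355110173265 276.11631805965305 209.95316695708647 [ 2.09637687 -0.10408362  0.07920797] [-0.59770936  0.10386473  1.07512703]
0.1 [0.2163492  0.58592457 0.24937326] [ 1.75936544e-01  9.84401124e-01 -8.61062558e-04 -1.33745405e-04] [ 0.1661354  -0.11737266  0.68303518] 0.019
```

View pics/top0.png

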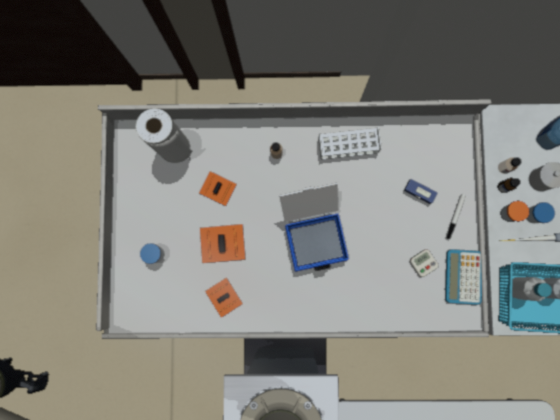

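View pics/side0.png

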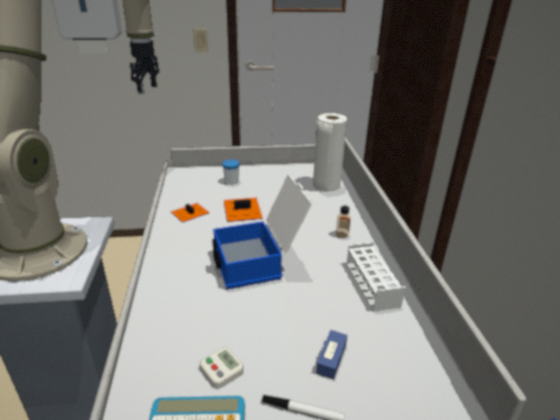

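The top view shows the case near (317,243) with its clip at (321,267) and the cover above it at (312,205). The large plate is near (222,243), between two smaller lookalikes. The side view agrees. I'll enlarge the plate and case.

Run:
```python
import pickle,cv2
c=pickle.load(open("top.pkl","rb"))["color"][:,:,::-1]
cv2.imwrite("pics/crop1.png",cv2.resize(c[175:285,195:355],None,fx=5,fy=5,interpolation=cv2.INTER_CUBIC))
```

```text
(no output)
```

View pics/crop1.png

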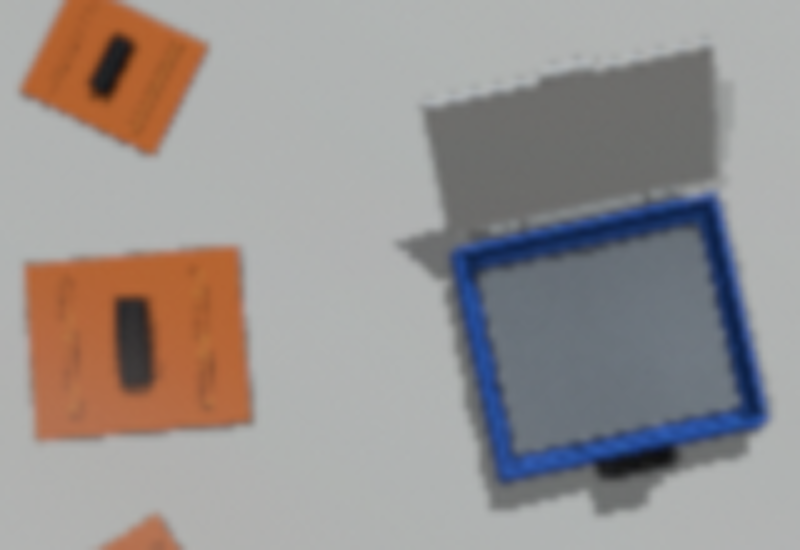

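The crop gives these corners:
- **Plate:** (25,263), (240,247), (253,424), (37,440).
- **Case rim:** (453,252), (714,197), (768,420), (503,482).
- **Clip:** about (637,462).
- **Cover free edge:** (422,107) to (712,47).

```bash
cat > h.py <<'E'
import numpy as np, cv2, pickle
from scipy.optimize import least_squares
from scipy.spatial.transform import Rotation as R
from bench import bot, telemetry, optics
def ray(s,px,z):
    """pixels -> world points on plane z (fixed camera dict, or Rcw/tcw in it)"""
    Rm=s["R"] if "R" in s else R.from_rotvec(s["rvec"]).as_matrix(); t=np.array(s["t"] if "R" in s else s["tvec"])
    px=np.atleast_2d(px).astype(float)
    d=np.c_[(px[:,0]-s["cx"])/s["fx"],(px[:,1]-s["cy"])/s["fy"],np.ones(len(px))]@Rm
    c=-Rm.T@t
    return c+d*((z-c[2])/d[:,2])[:,None]
def fit(W,M):
    """planar rigid fit: world pts W from model pts M -> x,y,yaw, rms"""
    f=lambda p:(M@np.array([[np.cos(p[2]),-np.sin(p[2])],[np.sin(p[2]),np.cos(p[2])]]).T+p[:2]-W[:,:2]).ravel()
    r=least_squares(f,[*W[:,:2].mean(0),0]); return r.x,np.sqrt(np.mean(r.fun**2))
def down(yaw):  # tool z down, tool y axis at world angle yaw+90deg
    return (R.from_euler("z",yaw)*R.from_euler("x",np.pi)).as_quat()
def wrist():
    st=telemetry.sense(); s=optics.snapshot("wrist")
    T=np.eye(4);T[:3,:3]=R.from_quat(st["eef_rot"]).as_matrix();T[:3,3]=st["position"]
    C=np.linalg.inv(T@np.array(s["tool_from_camera"])); s["R"],s["t"]=C[:3,:3],C[:3,3]; return s
def rect(a,b): return np.array([[a,b],[a,-b],[-a,-b],[-a,b]])/2  # TL,TR,BR,BL with x up, y left
E
python3 - <<'E'
from h import *
s=pickle.load(open("top.pkl","rb"))
c=lambda l:(np.array(l)+.5)/5-.5+[195,175]
print("plate",fit(ray(s,c([(25,263),(240,247),(253,424),(37,440)]),.006),rect(.102,.124)))
p,e=fit(ray(s,c([(453,252),(714,197),(768,420),(503,482)]),.072),rect(.128,.148)); print("case",p,e)
print("clip",ray(s,c([(637,455)]),.084))
q=ray(s,c([(422,107),(712,47)]),.072+.13); print("cover edge",q)
print("bottle",ray(s,[(276,148)],.087),"cup",ray(s,[(151,253)],.068),"timer",ray(s,[(424,263)],.02))
for yaw in (p[2],p[2]+np.pi):
  for pos in ([*p[:2],.1],[*p[:2],.3]): print(yaw,bot.inverse_kinematics(pos,down(yaw)))
E
```

```text
plate (array([0.51980072, 0.16081989, 0.06993838]), np.float64(0.00043932342578836093))
case [ 0.51745503 -0.10410384  0.21096238] 0.0011387647380955597
clip [[ 0.45361477 -0.1173714   0.084     ]]
cover edge [[ 0.62575112 -0.00622628  0.202     ]
 [ 0.65449058 -0.15087308  0.202     ]]
bottle [[0.77543588 0.00380707 0.087     ]] cup [[0.49138044 0.34776957 0.068     ]] timer [[ 0.45935009 -0.40548394  0.02      ]]
0.21096237864735368 [-0.62888633  0.44457258  0.96219599  1.86018117 -0.41767648  1.05493907
 -0.8597612 ]
0.21096237864735368 [-0.46114531  0.16878104  0.69344943  1.57618218 -0.10856993  1.43589517
 -1.11989715]
3.352555032237147 [-0.48796725  0.37823792  0.76501142  1.85543881 -0.30332705  1.02787653
  2.18258036]
3.352555032237147 [-0.35331789  0.15932335  0.56514138  1.57219436 -0.08585744  1.43501721
  1.99948333]
```

Run:
```python
from h import *
bot.goto([.5198,.1608,.22],down(.07+np.pi))
s=wrist(); print(np.round(s["tool_from_camera"],3)); pickle.dump(s,open("w1.pkl","wb"))
cv2.imwrite("pics/w1.png",s["color"][:,:,::-1])
def proj(P): return cv2.projectPoints(np.array(P,float),cv2.Rodrigues(s["R"])[0],s["t"],np.array([[s["fx"],0,s["cx"]],[0,s["fy"],s["cy"]],[0,0,1]]),None)[0][:,0]
M=rect(.102,.124); a=.07
print(proj(np.c_[M@np.array([[np.cos(a),-np.sin(a)],[np.sin(a),np.cos(a)]]).T+[.5198,.1608],np.full(4,.006)]).round())
print(telemetry.sense()["t"],telemetry.sense()["position"])
```

```text
[[ 0.    -0.949 -0.316  0.082]
 [ 1.     0.    -0.     0.001]
 [ 0.    -0.316  0.949 -0.123]
 [ 0.     0.     0.     1.   ]]
[[337. 227.]
 [219. 227.]
 [213. 127.]
 [343. 127.]]
2.0417 [0.51953519 0.1621468  0.2199578 ]
```

View pics/w1.png

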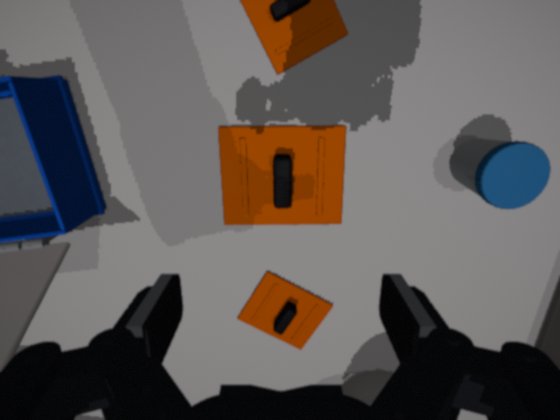

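The wrist view shows the plate corners at (342,223), (224,223), (219,126) and (346,126), and the grip at (283,181).

Run:
```python
from h import *
s=pickle.load(open("w1.pkl","rb"))
print(fit(ray(s,[(342,223),(224,223),(219,126),(346,126)],.006),rect(.102,.124)), ray(s,[(283,180)],.032))
bot.goto([.5198-.01,-.104,.26],down(.211+np.pi)) 
st=telemetry.sense();print(st["position"],st["t"])
s=wrist(); pickle.dump(s,open("w2.pkl","wb")); cv2.imwrite("pics/w2.png",s["color"][:,:,::-1])
```

```text
(array([0.51677424, 0.16508631, 0.07486407]), np.float64(0.001269472049992317)) [[0.51376776 0.16491287 0.032     ]]
[ 0.51019189 -0.10203435  0.25966069] 3.0833
```

View pics/w2.png

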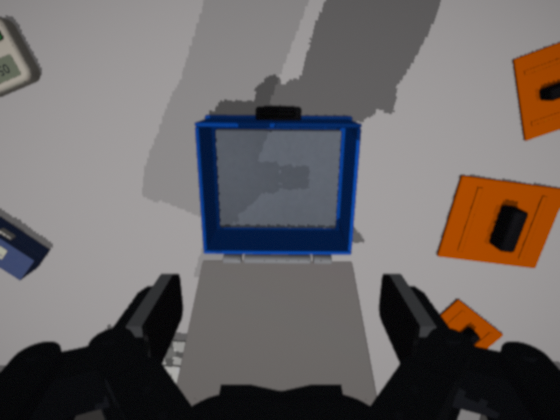

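Rim corners in this wrist view are (353,254), (204,254), (196,122) and (360,122). The clip is at (278,113).

Run:
```python
from h import *
s=pickle.load(open("w2.pkl","rb"))
print(fit(ray(s,[(353,254),(204,254),(196,122),(360,122)],.072),rect(.128,.148)), ray(s,[(278,109)],.084))
print(fit(ray(s,[(555,188),(536,267),(438,256),(461,176)],.006),rect(.102,.124)))
```

```text
(array([ 0.51636632, -0.10177863,  0.2141862 ]), np.float64(0.001055739483591137)) [[ 0.44275603 -0.11775226  0.084     ]]
(array([0.51749279, 0.16012753, 1.69905621]), np.float64(0.010506726911004564))
```

Run:
```python
from h import *
q=down(.072+np.pi)
bot.goto([.518,.162,.12],q); bot.command_gripper(.05,40); bot.movel([.518,.162,.05],vel=.1); bot.dwell(.2)
f0=np.array(telemetry.sense()["force"]); print(f0)
for z in (.04,.034,.030):
    bot.movel([.518,.162,z],vel=.04); f=np.array(telemetry.sense()["force"])-f0; print(z,f.round(1))
    if f[2]>4: break
bot.command_gripper(.0,40); s=telemetry.sense(); print(s["finger_gap"],s["gripper_force"],s["position"])
bot.movel([.518,.162,.17],vel=.1); bot.dwell(.2); s=telemetry.sense(); print(s["finger_gap"],s["force"]-f0)
bot.movel([.517,-.103,.17],down(.212+np.pi),vel=.2); bot.dwell(.3); s=telemetry.sense(); print(s["position"],s["force"],s["t"])
s=optics.snapshot("top"); pickle.dump(s,open("top1.pkl","wb"))
a=cv2.resize(s["color"][175:285,260:380,::-1],None,fx=3.3,fy=4,interpolation=cv2.INTER_CUBIC)
w=wrist(); pickle.dump(w,open("w3.pkl","wb")); cv2.imwrite("pics/w3.png",w["color"][:,:,::-1])
```

```text
[-0.31486172 -0.71146528  0.37038516]
0.04 [ 0.4  0.9 -0.3]
0.034 [ 0.1 -0.1  0.1]
0.03 [ 0.2  0.7 -0.7]
0.017314196239307696 40.3548663854599 [0.51826159 0.16217587 0.03030614]
0.017325950739269607 [-0.48034823  0.54197249 -2.04199282]
[ 0.51708245 -0.1025072   0.16998456] [-1.71106757e-01  5.95294508e-04 -2.66155532e+00] 10.6417
```

View pics/w3.png

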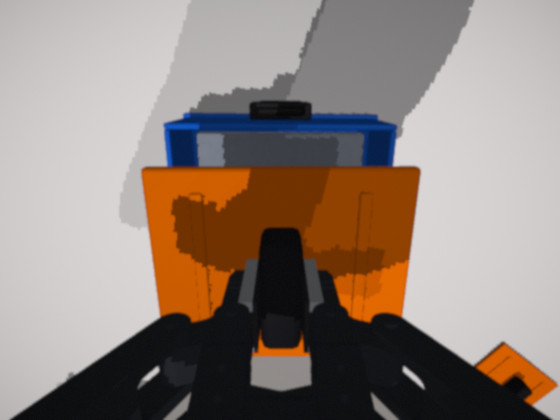

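The plate is held level. Its front edge runs from (142,168) to (419,168), and the rim's front edge from (165,124) to (396,124).

Run:
```python
from h import *
s=pickle.load(open("w3.pkl","rb"))
c,si=np.cos(.212),np.sin(.212)
loc=lambda P:(P[:,:2]-[.51708,-.10251])@np.array([[c,-si],[si,c]])
print("plate front in tool-case frame",loc(ray(s,[(142,168),(419,168)],.1457)))
print("rim front",loc(ray(s,[(165,124),(396,124)],.072)), "clip",loc(ray(s,[(281,104)],.084)))
```

```text
plate front in tool-case frame [[-0.0510463  -0.05922358]
 [-0.05116091  0.06076452]]
rim front [[-0.06347668 -0.07140276]
 [-0.06361271  0.07289407]] clip [[-0.07586256  0.00102922]]
```

Run:
```python
from h import *
x,y=.517,-.103
bot.movel([x,y,.074],vel=.1); bot.dwell(.3)
F=lambda n=5:np.mean([(bot.dwell(.02),telemetry.sense()["force"])[1] for _ in range(n)],0)
f0=F(); print(f0.round(2)); z=.074
while z>.037:
    z-=.001; bot.movel([x,y,z],vel=.02); d=F(4)-f0
    if np.abs(d).max()>1.2: print(round(z,4),d.round(2))
    if d[2]>3.5: break
s=telemetry.sense(); print(z,s["position"],s["t"])
```

```text
[-0.01 -0.3  -1.96]
0.057 [-0.75  0.29  3.88]
0.05699999999999998 [ 0.51714303 -0.1030343   0.05722404] 17.6167
```

The plate met the pile with its underside at about 27 mm. Next I'll release it, rise clear and check.

Run:
```python
from h import *
x,y=.517,-.103
bot.command_gripper(.045); bot.dwell(.2)
bot.movel([x,y,.11],vel=.08); bot.movel([x,y,.27],vel=.25); bot.command_gripper(0,40); bot.dwell(.2)
s=telemetry.sense(); print(s["t"],s["finger_gap"],s["force"])
w=wrist(); cv2.imwrite("pics/w4.png",w["color"][:,:,::-1])
c,si=np.cos(.212),np.sin(.212)
for X,Z in ((.17,.28),(.17,.19),(.085,.19),(-.03,.096)): print(bot.inverse_kinematics([x+c*X,y+si*X,Z],down(.212+np.pi)))
```

```text
20.5083 -0.000413097961860934 [ 0.24632027  0.2578824  -1.25036063]
[-0.25944826  0.5524454   0.52752611  1.1327351  -0.26767781  1.52124481
  1.99732076]
[-0.27116999  0.58823019  0.51486651  1.28179214 -0.2842979   1.34300413
  2.0174332 ]
[-0.29106428  0.40455079  0.50656426  1.53355725 -0.2022188   1.25590655
  2.02681402]
[-0.27932278  0.27431105  0.50486838  1.92293447 -0.1581107   0.98297454
  2.08056451]
```

View pics/w4.png

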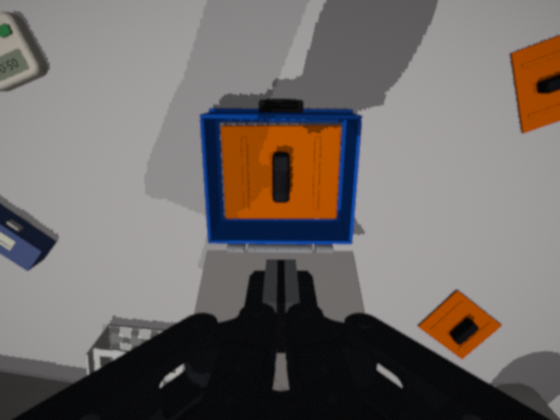

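The plate lies flat and centred in the case, with the grip at (281,176). Next is the cover: swing it down from behind.

Run:
```python
from h import *
x,y=.517,-.103; c,si=np.cos(.212),np.sin(.212); q=down(.212+np.pi)
P=lambda X,Z:[x+c*X,y+si*X,Z]
F=lambda: c*(f:=np.array(telemetry.sense()["force"]))[0]+si*f[1]
bot.movel(P(.17,.28),vel=.25); bot.movel(P(.175,.195),vel=.15)
print("down",telemetry.sense()["force"].round(1) if hasattr(telemetry.sense()["force"],"round") else telemetry.sense()["force"])
bot.movel(P(.125,.195),vel=.1); print("Fx",F()); bot.movel(P(.09,.2),vel=.1); print("Fx",F())
r=.112
for th in np.arange(1.5,.11,-.12):
    X=.069-r*np.cos(th)+.005*np.sin(th); Z=.072+r*np.sin(th)+.005*np.cos(th)
    bot.movel(P(X+.011,Z+.019),vel=.1); s=telemetry.sense(); f=np.array(s["force"])
    print(round(th,2),f.round(1))
    if np.linalg.norm(f)>20: break
print(s["t"],s["position"])
w=optics.snapshot("side"); cv2.imwrite("pics/s5.png",w["color"][:,:,::-1])
```

```text
down [-0.6 -0.2  0.3]
Fx -0.11819051420600973
Fx 0.7567345085195893
1.5 [ 0.5  0.3 -0.6]
1.38 [ 0.5  0.3 -0.1]
1.26 [ 0.4  0.4 -0.5]
1.14 [ 1.   1.  -0.4]
1.02 [ 0.7 -0.6  0.9]
0.9 [ 0.5 -0.8  0.5]
0.78 [-0.  -0.2  0.8]
0.66 [ 0.3 -0.3  0.8]
0.54 [-0.2  0.4  1.4]
0.42 [-0.3  0.6  1.2]
0.3 [-0.5  0.   2. ]
0.18 [-0.6  1.2  1.9]
26.6583 [ 0.48818233 -0.10909427  0.11599384]
```

View pics/s5.png

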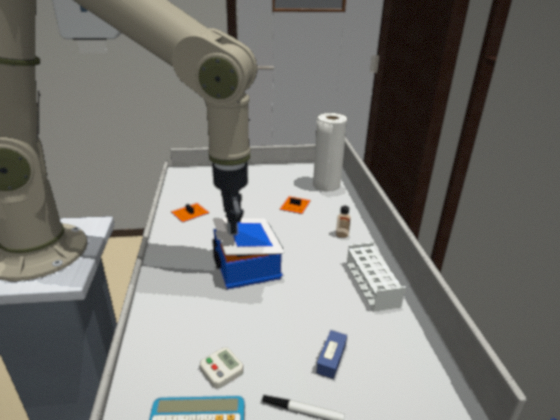

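The cover is nearly shut at (248,237) with the fingertip on it. Now I'll press in small steps until it reaches the hard stop.

Run:
```python
from h import *
x,y=.517,-.103; c,si=np.cos(.212),np.sin(.212)
P=lambda X,Z:[x+c*X,y+si*X,Z]
X=-.032; z=.112; L=[]
bot.movel(P(X,z),vel=.05)
while z>.088:
    z-=.001; bot.movel(P(X,z),vel=.02); bot.dwell(.03); f=telemetry.sense()["force"][2]; L.append((round(z,3),round(f,1)))
    if f>28: break
print(L,telemetry.sense()["position"]); bot.dwell(.2)
bot.movel(P(X,.11),vel=.05); print(telemetry.sense()["force"])
bot.movel(P(X,.27),vel=.2); bot.dwell(.2)
w=wrist(); cv2.imwrite("pics/w6.png",w["color"][:,:,::-1])
s=optics.snapshot("side"); cv2.imwrite("pics/s6.png",cv2.resize(s["color"][180:310,180:340,::-1],None,fx=4.5,fy=4.5,interpolation=cv2.INTER_CUBIC)); print(telemetry.sense()["t"])
```

```text
[(0.111, np.float64(1.8)), (0.11, np.float64(0.4)), (0.109, np.float64(1.2)), (0.108, np.float64(1.3)), (0.107, np.float64(1.8)), (0.106, np.float64(1.1)), (0.105, np.float64(0.8)), (0.104, np.float64(4.4)), (0.103, np.float64(9.3)), (0.102, np.float64(13.4)), (0.101, np.float64(15.4)), (0.1, np.float64(13.2)), (0.099, np.float64(8.2)), (0.098, np.float64(1.9)), (0.097, np.float64(-0.8)), (0.096, np.float64(2.9)), (0.095, np.float64(13.3)), (0.094, np.float64(24.7)), (0.093, np.float64(34.7))] [ 0.48604669 -0.10973392  0.0956736 ]
[ 0.26555372  0.77172803 -1.77833116]
34.2833
```

View pics/s6.png

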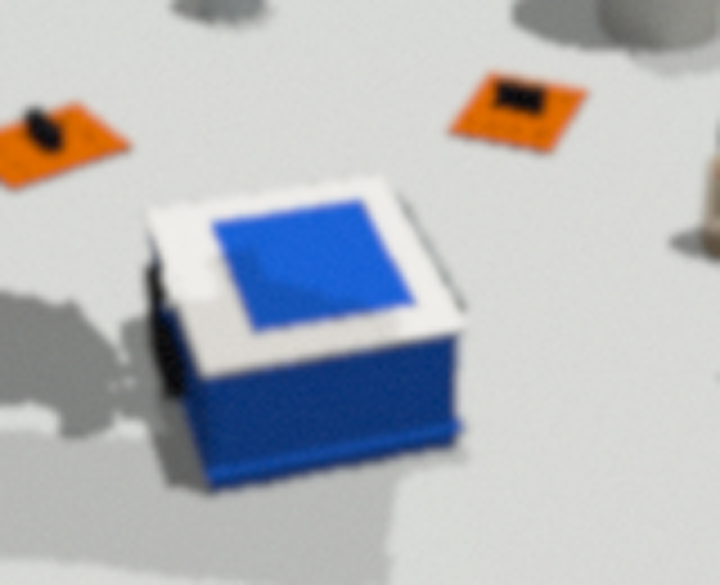

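The force peaked at 15 N, dropped as the clip snapped, then climbed to 35 N at the hard stop. In the picture the cover lies flat and stays shut after release, with its free edge from (150,215) to (205,375). The arm is clear, so I'll hand it in.

```bash
python3 -c "
from bench import bot
print(bot.close_job())"
```

```text
the job is handed in; nothing more can be done
None
```

The plate is resting flat on the tray pile, and the cover is shut and held by the clip; I handed the job in at about 34 s, with the bottle, cup and timer left untouched.

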